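# Push the card-index tray through the gap into its bay

### The job

Push the blue card-index tray along the table through the narrow gap between the two green card boxes, until it is fully home and square against the green back stop in its bay behind them. Only push it: do not lift or tip it, and leave the other things on the desk where they are.

Things in the scene. Friction and masses are not known exactly. Their poses are not given: they have to be found in the camera images.
- tray: Loose blue card-index tray, full of cards (solid to the touch, smooth upright sides): 110 mm long (its x), 88 wide (its y), 45 high, upright corners rounded 6 mm; 0.24 to 0.5 kg. Origin: centre of its underside; both ends alike. Starts on the table on the stand's -x side, centre 140 to 165 mm before the gap's middle, up to 40 mm to either side of its middle line, turned up to 0.3 rad from the stand's x.
- stand: Filing stand bolted to the table. Origin: on the table in the middle of the gap; x is the way the tray is pushed (roughly the robot's left), y across the gap, z up. Two green card boxes, each 50 mm along x (x -25 to +25), 75 along y, 45 high, leave a gap of 93 mm (y -46.5 to +46.5). Behind them lies the bay, bare table between two flat yellow strips, with the back stop.
- stop_face (a point): Middle of the face of the green back stop (30 mm high, 140 mm long) at table level, 147 mm from the stand's origin along the stand's x. The tray is home when its far end touches this face: its centre is then 92 mm along the stand's x and its near end 37 mm, 12 mm beyond the boxes.
- stamp: Bystander: rubber stamp with a turned wooden handle, 36 mm diameter, 68 mm high, standing beside the bay about 100 mm along x and +125 mm along y of the stand. Origin at the centre of its underside.
- inkpot: Bystander: small amber ink pot with a black cap, 40 mm diameter, 55 mm high, standing beside the bay about 80 mm along x and -125 mm along y of the stand. Origin at the centre of its underside.
- gluestick: Bystander: yellow glue stick standing upright, 26 mm diameter, 85 mm high, just beyond the right-hand card box (about 0 mm along x and -155 mm along y of the stand). Origin at the centre of its underside.
- punch: Bystander: black hole punch, 110 x 50 mm, 56 mm high, on the robot's left. Origin at the centre of its underside.
- mug: Bystander: white mug, 80 mm diameter, 90 mm high, on the robot's left. Origin at the centre of its underside.
- stapler: Bystander: red and grey stapler, 130 x 34 mm, 54 mm high, on the robot's right. Origin at the centre of its underside.
- tape: Bystander: roll of brown parcel tape lying flat, 90 mm diameter, 22 mm high, on the robot's right. Origin at the centre of its underside.
Things that resemble listed ones, but are neither listed nor needed, are in the scene too. Several things have the shape of the tray; the one meant has the colours described above.

How it is judged:
On the way:
1. the tray is in the gap between the two card boxes (x of tray in the frame of stand between -0.04 and 0.05 m and y of tray in the frame of stand between -0.008 and 0.008 m and height (world z) of tray below 0.008 m), for 0.1 s.
At the end, for the whole second after the job is handed in: The tray lies flat and still in the bay, having passed through the gap: centre within 6 mm of fully home against the back stop along the stand's x, within 15 mm of the middle line, square within 0.10 rad (x of tray in the frame of stand between 0.086 and 0.096 m and y of tray in the frame of stand between -0.015 and 0.015 m and angle between the x axis of tray and the x axis of stand, either way round below 0.1 rad and height (world z) of tray below 0.005 m and angle between tray's own z axis and vertical below 0.05 rad and linear speed of tray below 0.01 m/s); the robot touches nothing.
It fails at once if the tray is lifted off the table (height (world z) of tray above 0.01 m).
It fails at once if the tray is tipped (angle between tray's own z axis and vertical above 0.15 rad).
It fails at once if a bystander is moved more than 20 mm (distance of any of stamp, inkpot, gluestick, punch, mug, stapler, tape from where it was at the start of the episode above 0.02 m).
It fails at once if a standing bystander is knocked over (angle between any of stamp, inkpot, gluestick, mug's own z axis and vertical above 0.5 rad).
It also fails if it takes over 70 s, if anything falls off the work surface, if the arm or the gripper's body presses on something with over 40 N, if the wrist force passes 120 N, or if a joint passes its speed limit or range.

### The arm

A 7-joint arm with a two-finger parallel gripper is mounted at the origin on the work surface. World frame = base frame: x ahead of the robot, y to its left, z up, the work surface at z = 0. Lengths are in m, angles in rad, forces in N, time in s.
With the tool pointing down it reaches from about 0.4 to 0.85 m from the base axis. Payload 10.4 kg.
Tool frame: the origin (TCP) lies at the centre of the arm's flange, where the gripper is bolted on; the fingertips stand 173 mm ahead of it and the grasp point (between the pads) lies 155 mm ahead of it; z points along the fingers, y is the line along which they close (so a half turn about z gives the same grasp; the last joint's range is limited). The gripper opens to 85 mm and grips with 20 to 120 N. Pads are 22 mm wide; open, the fingers measure 114 mm over their backs; the gripper's body (76 mm by 85 mm) begins 54 mm behind the grasp point. The pads swing forward as they close: fully open they stand 13 mm farther back than shut.
Start: joints at [-1.244, 0.332, -0.065, 1.46, 0.022, 1.35, -0.088], TCP at [0.214, 0.587, 0.405] pointing down, gripper open.
Joint ranges: [-2.6, 2.6], [-0.5, 2.12], [-1.47, 1.34], [0.16, 2.42], [-1.27, 4.41], [0.06, 2.06], [-2.6, 2.6]. Speed limits (rad/s): [2.22, 2.22, 2.79, 2.79, 3.14, 3.14, 3.14].

### API

Orientations are given as a unit quaternion [x, y, z, w].
In Python, from workcell import manip, viewer, finder gives the robot as it stands.
- The arm moves only by the tool arm_command, never from a script. Its argument "plan" is a list of rows, each an object with "dp": the shift along the tool's x, y, z in mm, a list of three; "spin": the turn about the tool's z in rad. A call has 1 to 5 rows; each row shifts and turns the commanded pose from where the row before left it, along the tool's axes as they then stand; what a row does not reach is not made up. A row lasts 1/10 s, in which the tool goes at most 50 mm and 8.59 degrees, less where a joint would pass 70% of its speed; a pose out of reach is approached as far as the arm can. A call is refused whole if a number of a shift passes 50 or a number of a turn 0.15, either way. A call with a gripper value outside its range is refused whole. "grip" is the closure, from -1 (fully open) to 1 (shut), set as the call begins (left out, the last holds). The fingers move at their own pace and stop on an object; "newtons" is the grip in N (left out, the last holds). Time passes only in rows, so rows that do not move let the fingers close. It gives the time, the measured TCP pose, the force, the opening and the grip force at its end, in the units of the state.
- manip.get_obs(): the state, without advancing time (a new reading comes with each control period).
- viewer.camera(name): name is "side" or "top" or "wrist"; returns the picture (480x640x3 uint8, blue, green, red); there is no depth.
- viewer.camera_params(name): a dict with "vertical_fov" (degrees; the focal length in pixels is half the picture's height over the tangent of half this angle, whatever the lens; pixels are square), "cx", "cy" (the principal point, pixels), "k1" (the pictures are not rectified: a ray, as slopes to the right and down, at radius r is drawn at 1 + k1 r^2 times it, then the intrinsics apply), "R" (3x3) and "t" (3): a world point X has camera coordinates R X + t; the wrist camera has in their place "T_tool_cam" (4x4, takes a point from camera to tool coordinates, whose origin is the TCP and whose axes are the flange's). Camera axes: x right, y down, z forward; pixel columns grow to the right and rows downward; lengths in m; the calibration is good to about 2 mm. A picture is of the moment at which its call begins: read the wrist's pose just before it. camera_params takes no time and is no camera call.
- manip.hand_in(): hands the job in; it is judged then, once.
Trained networks look in the newest picture that a camera, given by its name, has taken for a name from the list of things; names that differ only in an ending like _2 or _b are one class to them, and where a whole thing is asked for, a point or a joint stands for the part that bears it (a point fixed in the world has none). Each returns a list of dicts, best first, with "score" (0 to 1); they miss things now and then, are a little off and sometimes report something else, mostly with a low value. They report only what shows in the picture. A call takes as long as a camera call. They do not tell look-alikes from the thing itself.
- finder.find_in(camera, thing): "position" ([x, y, z] in m, in world coordinates, good to about 4 mm: the middle of the surface that is visible of it).
The state is a dict: "clock": time; "joint_pos": joint angles; "joint_velocities": joint speeds; "tau": joint torques, N m; "position": TCP position; "ee_rot": TCP orientation; "ft_force": force on the tool from outside, world axes, zero at the start; "torque": the same for the moment, N m; "grip_width": opening from 0.0 (shut) to 1.0 (fully open); "grasp_force": force on a finger pad.
Only numpy, scipy, OpenCV 4.12 (cv2) and the standard library are available. Lean on these libraries where they do the work, as an engineer would, in place of code of your own. Each camera call takes 0.05 s, during which the arm holds its last target. There are 200 camera calls.

## Working session

There is one attempt and no reset: what is moved stays moved. The work goes in short steps, Python scripts to look and compute and a tool call to move; the robot and the scene stay as the last step left them, time stands still between calls to the robot, and variables do not carry over. Pictures are saved under pics/ and viewed, at most 10 in all, crops included, and the job is handed in when it is done.

Besides the shell and the picture viewer there is one more tool, called after "Emit:" as name(argument=value, ...), one argument or row to a line, values as JSON. arm_command: Moves the arm, as the interface text tells. Its arguments: {"type":"object","properties":{"plan":{"type":"array","items":{"type":"object","properties":{"dp":{"type":"array","items":{"type":"number"}},"spin":{"type":"number"}}}},"grip":{"type":"number"},"newtons":{"type":"number"}},"required":["plan"]}

```bash
mkdir -p pics
python3 - <<'E'
from workcell import manip, viewer, finder
import cv2
for c in("top","side"):
    cv2.imwrite(f"pics/{c}0.png",viewer.camera(c))
    p=viewer.camera_params(c);print(c,p)
    for n in("tray","stand","stop_face"):
        print(n,[(d['position'],round(d['score'],2)) for d in finder.find_in(c,n)])
print(viewer.camera_params("wrist"))
print(manip.get_obs())
E
```

```text
top {'vertical_fov': 51.54990773010199, 'cx': 313.0226168042585, 'cy': 228.78636137660715, 'k1': 0.020769717704017872, 'R': array([[ 0.01830668, -0.99977578,  0.01064204],
       [-0.98670319, -0.01978451, -0.16132388],
       [ 0.16149826, -0.00754723, -0.98684414]]), 't': array([-0.01329115,  0.51881646,  0.93172858])}
tray [([0.3348, -0.1639, 0.0488], 0.85), ([0.4914, -0.0785, 0.0433], 0.72)]
stand [([0.5622, 0.0812, 0.0435], 0.7), ([0.6649, 0.12, 0.0538], 0.58)]
stop_face [([0.559, 0.0801, 0.0452], 0.89), ([0.5708, 0.403, 0.0491], 0.22)]
side {'vertical_fov': 56.23022214672815, 'cx': 320.5409975183461, 'cy': 246.92032309538175, 'k1': -0.10956847273025949, 'R': array([[ 0.9154517 , -0.40232605, -0.0090517 ],
       [-0.32175746, -0.71824633, -0.61692329],
       [ 0.24170296,  0.56767592, -0.78697124]]), 't': array([-0.49922261,  0.18511227,  1.05369533])}
tray [([0.489, -0.0952, 0.0473], 0.74), ([0.3296, -0.1831, 0.0449], 0.68)]
stand [([0.5532, 0.055, 0.036], 0.89)]
stop_face [([0.5564, 0.0558, 0.0292], 0.61)]
{'vertical_fov': 59.94912626294547, 'cx': 313.4032326911255, 'cy': 23
[... 418 characters left out ...]
joint_pos': array([-1.24362202,  0.33230789, -0.06468136,  1.46020957,  0.02157817,
        1.34990247, -0.08849324]), 'joint_velocities': array([ 0.00026866, -0.00307845,  0.00305353, -0.00060893, -0.00063838,
        0.00010508, -0.00156005]), 'tau': array([-1.15497791e-03, -6.24557018e+01,  4.84800094e-02, -3.91377389e+01,
        1.62961363e-02,  3.59739366e-03, -2.88748515e-05]), 'position': array([0.21416876, 0.58715033, 0.40461768]), 'ee_rot': array([ 1.74001983e-01,  9.84745300e-01, -6.44247734e-05, -2.28474375e-05]), 'ft_force': array([ 0.17134616,  0.515688  , -0.59882489]), 'torque': array([0.020476  , 0.00081069, 0.0274999 ]), 'grasp_force': 0.0, 'grip_width': 1.0031471763422752}
```

View pics/top0.png

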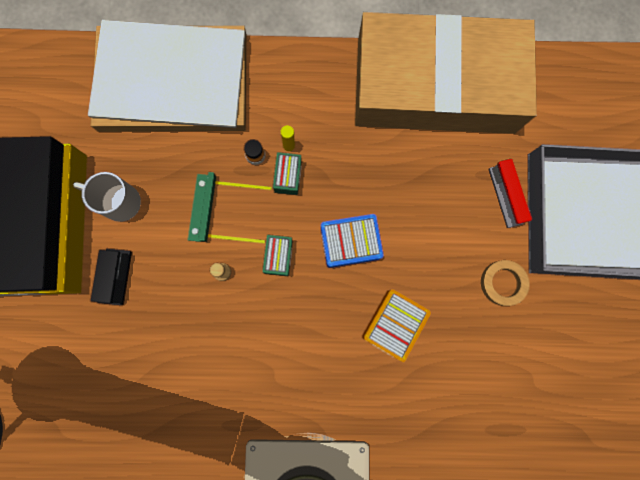

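View pics/side0.png

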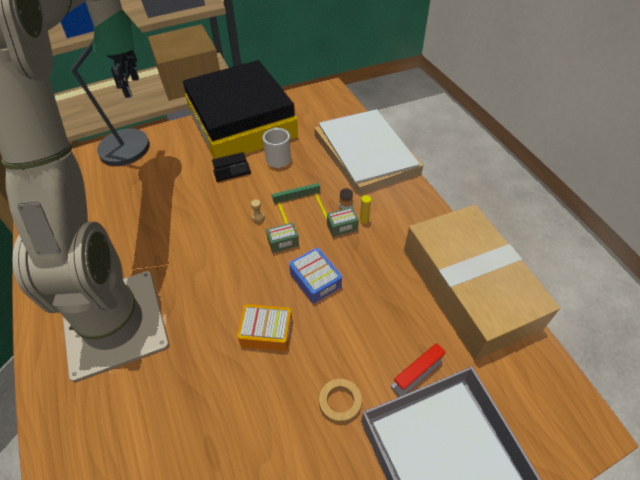

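The top picture shows the blue tray at (352,240), the boxes at (287,174) and (278,255), and the stop at (202,207). The orange tray at (398,325) is the look-alike. Next I fit box silhouettes in both cameras.

```bash
cat > h.py <<'E'
import numpy as np, cv2
from scipy.optimize import minimize
from workcell import manip, viewer, finder
def proj(cam,X):
    p=viewer.camera_params(cam); c=np.asarray(X)@p['R'].T+p['t']
    s=c[:,:2]/c[:,2:]; s=s*(1+p['k1']*(s**2).sum(1,keepdims=True))
    f=240/np.tan(np.radians(p['vertical_fov']/2)); return s*f+[p['cx'],p['cy']]
def box(cx,cy,lx,ly,h,r=0):
    a,b=lx/2,ly/2; P=[]
    for sx in(1,-1):
        for sy in(1,-1):
            for t in(np.linspace(0,np.pi/2,4) if r else [0]):
                P+=[[cx+sx*(a-r+r*np.cos(t)),cy+sy*(b-r+r*np.sin(t)),z] for z in(0,h)]
    return np.array(P)
def place(P,q):
    c,s=np.cos(q[2]),np.sin(q[2])
    return np.c_[P[:,0]*c-P[:,1]*s+q[0],P[:,0]*s+P[:,1]*c+q[1],P[:,2]]
def hullmask(pts):
    m=np.zeros((480,640),np.uint8); 
    h=cv2.convexHull((pts*16).astype(np.int32)); cv2.fillConvexPoly(m,h,255,cv2.LINE_AA,4); return m
def soft(pts): return cv2.GaussianBlur(hullmask(pts),(0,0),1.5).astype(float)
def seg(img,lo,hi):
    return cv2.inRange(cv2.cvtColor(img,cv2.COLOR_BGR2HSV),lo,hi)
def observe(cam,img,lo,hi,P,q,mg=9):
    """hull mask of the coloured pixels near the predicted silhouette"""
    k=cv2.dilate(hullmask(proj(cam,place(P,q))),np.ones((2*mg+1,)*2))
    m=cv2.morphologyEx(seg(img,lo,hi)&k,cv2.MORPH_OPEN,np.ones((2,2)))
    ys,xs=np.nonzero(m); 
    return soft(np.c_[xs,ys].astype(float)),len(xs)
def fit(parts,imgs,lo,hi,q0,mg=9):
    q=np.array(q0,float)
    for it,g in enumerate((mg,max(4,mg//2))):
        O=[(c,P,observe(c,im,lo,hi,P,q,g)) for c,im in imgs.items() for P in parts]
        O=[(c,P,o) for c,P,(o,n) in O if n>30]
        f=lambda v:sum(np.abs(soft(proj(c,place(P,v)))-o).sum() for c,P,o in O)/255
        r=minimize(f,q,method='Nelder-Mead',options=dict(initial_simplex=q+np.vstack([np.zeros(3),np.diag([.008,.008,.06])]),xatol=1e-4,fatol=.1)); q=r.x
    return q,r.fun
TRAY=[box(0,0,.11,.088,.045,.006)]
STAND=[box(0,.084,.05,.075,.045),box(0,-.084,.05,.075,.045),box(.154,0,.014,.14,.03)]
BLUE=((100,130,60),(125,255,255)); GREEN=((60,60,20),(95,255,255))
def rel(t,s):
    d=np.array(t[:2])-s[:2]; c,n=np.cos(s[2]),np.sin(s[2])
    a=(t[2]-s[2]+np.pi/2)%np.pi-np.pi/2
    return np.array([c*d[0]+n*d[1],-n*d[0]+c*d[1],a])
def shots(cams=("top","side")): return {c:viewer.camera(c) for c in cams}
E
python3 - <<'E'
from h import *
im={c:cv2.imread(f"pics/{c}0.png") for c in("top","side")}
for cs in(("top",),("side",),("top","side")):
    I={c:im[c] for c in cs}
    s,e=fit(STAND,I,*GREEN,[.565,.075,1.57-.1],10); t,e2=fit(TRAY,I,*BLUE,[.485,-.085,1.7],12)
    print(cs,s.round(4),round(e),t.round(4),round(e2),rel(t,s).round(4))
for c in im:
    for P,q in[(p,s) for p in STAND]+[(TRAY[0],t)]:
        h=cv2.convexHull(proj(c,place(P,q)).astype(np.float32)).astype(int); cv2.polylines(im[c],[h],True,(0,0,255),1)
a=cv2.resize(im["top"][120:300,170:410],None,fx=2.5,fy=2.5);b=cv2.resize(im["side"][160:320,220:400],None,fx=1.1,fy=1.1)
a[:b.shape[0],-b.shape[1]:]=b if 0 else a[:b.shape[0],-b.shape[1]:]
cv2.imwrite("pics/fit0.png",a)
for n in("stamp","inkpot","gluestick","punch","mug"):
    print(n,[(d['position'],round(d['score'],2)) for d in finder.find_in("top",n)][:2])
E
```

```text
('top',) [0.5489 0.0586 1.4871] 725 [ 0.4964 -0.0807  1.7458] 120 [-0.1431  0.0406  0.2587]
('side',) [0.5561 0.0777 1.4795] 1524 [ 0.5024 -0.0633  1.6281] 526 [-0.1453  0.0406  0.1485]
('top', 'side') [0.5493 0.0585 1.4862] 2295 [ 0.4975 -0.0803  1.7387] 696 [-0.1427  0.0399  0.2525]
stamp [([0.4272, 0.1738, 0.0601], 0.6)]
inkpot [([0.6686, 0.1191, 0.0558], 0.93)]
gluestick [([0.694, 0.0489, 0.077], 0.7)]
punch [([0.4161, 0.3794, 0.0555], 0.72)]
mug [([0.5727, 0.4033, 0.0503], 0.97)]
```

View pics/fit0.png

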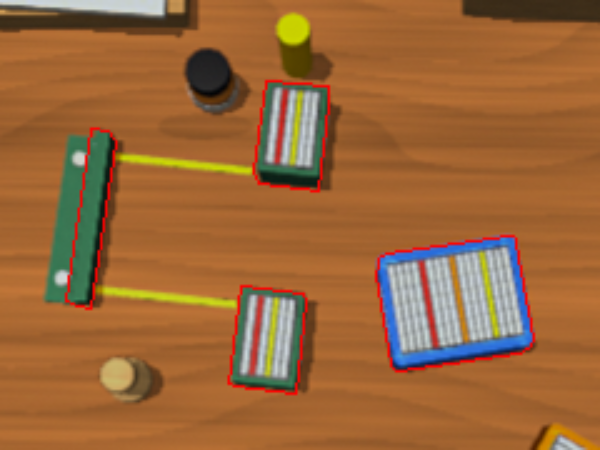

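The top fit is tight on the boxes and tray. The stop has a foot flange, so I leave it out of the stand fit. The plan is to square and centre the tray with a side push from the robot side, then push its near end through the gap with two half-open fingers.

```bash
cat >> h.py <<'E'
from scipy.spatial.transform import Rotation as Ro
def state(s):
    o=manip.get_obs(); R=Ro.from_quat(o['ee_rot']).as_matrix(); p=o['position']
    h=np.arctan2(R[1,1],R[0,1])  # heading of tool y in world
    q=rel([p[0],p[1],h],s); return o,R,p,h,q
def go(s,x,y,z,yaw):
    """what's left, tool axes mm, to stand x,y, height z, tool y at stand-angle yaw (shift first, then spin)"""
    o,R,p,h,q=state(s); c,n=np.cos(s[2]),np.sin(s[2])
    w=np.array([s[0]+c*x-n*y,s[1]+n*x+c*y,z]); d=R.T@(w-p)*1000
    sp=-((yaw+s[2]-h+np.pi)%(2*np.pi)-np.pi)
    print("t",o['clock'],"stand pose",q.round(4),"z",p[2].round(4),"F",o['ft_force'].round(1),"world target",w.round(3)); print("dp",d.round(1),"spin",sp.round(3),"tilt",R[2].round(3))
E
python3 - <<'E'
from h import *
I={"top":cv2.imread("pics/top0.png")}
s,e=fit(STAND[:2],I,*GREEN,[.549,.0586,1.487],8); t,e2=fit(TRAY,I,*BLUE,[.4964,-.08,1.745],8)
print(s,e,t,rel(t,s)); open("h.py","a").write(f"S={s.tolist()}\n")
for P in STAND[2:]: pass
go(s,-.133,.13,.3,0)
c,n=np.cos(s[2]),np.sin(s[2]); o,R,p,h,q=state(s)
print(R.T@(np.array([.45,.3,.4])-p)*1000)
E
```

```text
[0.55075542 0.05672817 1.49579398] 265.4392156862745 [ 0.49740171 -0.08112458  1.74457059] [-0.1414631   0.04287412  0.24877662]
t 0.65 stand pose [ 0.5037  0.3754 -0.2748] z 0.4047 F [0.2 0.1 0.9] world target [ 0.411 -0.066  0.3  ]
dp [-408.9 -546.3  104.7] spin -0.275 tilt [ 0.  0. -1.]
[-319.95967129 -188.95869686    4.71819443]
```

Emit:
arm_command(
  plan=[
    {"dp":[-46,-27,0]},
    {"dp":[-46,-27,0]},
    {"dp":[-46,-27,0]},
    {"dp":[-46,-27,0]},
    {"dp":[-46,-27,0]},
  ],
  grip=-0.4,
)

```text
invalid input at $.plan[0]: expected keys dp, spin
```

Emit:
arm_command(
  plan=[
    {"dp":[-46,-27,0]},
    {"dp":[-46,-27,0]},
    {"dp":[-10,-44,10]},
    {"dp":[-10,-44,10]},
    {"dp":[-10,-44,10]},
  ],
)

```text
invalid input at $.plan[0]: expected keys dp, spin
```

Emit:
arm_command(
  plan=[
    {"dp":[-10,-44,10]},
    {"dp":[-10,-44,10]},
    {"dp":[-10,-44,10]},
    {"dp":[-10,-44,10]},
    {"dp":[-10,-44,10],"spin":-0.13},
  ],
)

```text
invalid input at $.plan[0]: expected keys dp, spin
```

Run:
```python
from h import *
go(S,-.133,.13,.3,0)
```

```text
t 0.65 stand pose [ 0.5037  0.3754 -0.2748] z 0.4047 F [0.2 0.1 0.9] world target [ 0.411 -0.066  0.3  ]
dp [-408.9 -546.3  104.7] spin -0.275 tilt [ 0.  0. -1.]
```

Emit:
arm_command(
  plan=[
    {"dp":[-46,-27,0],"spin":0},
    {"dp":[-46,-27,0],"spin":0},
    {"dp":[-46,-27,0],"spin":0},
    {"dp":[-46,-27,0],"spin":0},
    {"dp":[-46,-27,0],"spin":0},
  ],
  grip=-0.4,
)

```text
clock: 1.15
position: [0.3743, 0.3926, 0.405]
ee_rot: [0.174, 0.985, 0.0, 0.0]
ft_force: [0.9, 0.6, 0.3]
grip_width: 0.697
grasp_force: 0.0
```

Emit:
arm_command(
  plan=[
    {"dp":[-46,-27,0],"spin":0},
    {"dp":[-46,-27,0],"spin":0},
    {"dp":[-10,-44,10],"spin":0},
    {"dp":[-10,-44,10],"spin":0},
    {"dp":[-10,-44,10],"spin":0},
  ],
)

```text
clock: 1.65
position: [0.4197, 0.1811, 0.3744]
ee_rot: [0.174, 0.985, 0.0, 0.0]
ft_force: [0.6, -1.0, -0.1]
grip_width: 0.7
grasp_force: 0.0
```

Emit:
arm_command(
  plan=[
    {"dp":[-10,-44,10],"spin":0},
    {"dp":[-10,-44,10],"spin":0},
    {"dp":[-10,-44,10],"spin":0},
    {"dp":[-10,-44,10],"spin":0},
    {"dp":[0,0,0],"spin":-0.13},
  ],
)

```text
clock: 2.15
position: [0.3961, -0.0011, 0.3338]
ee_rot: [0.113, 0.994, -0.0, -0.001]
ft_force: [-0.3, 0.7, 0.0]
grip_width: 0.698
grasp_force: 0.0
```

Run:
```python
from h import *
go(S,-.133,.13,.3,0)
```

```text
t 2.15 stand pose [-0.0693  0.1499 -0.1512] z 0.3338 F [-0.3  0.7  0. ] world target [ 0.411 -0.066  0.3  ]
dp [-29.3 -60.   33.8] spin -0.151 tilt [ 0.001 -0.    -1.   ]
```

Emit:
arm_command(
  plan=[
    {"dp":[-15,-30,10],"spin":0},
    {"dp":[-15,-30,10],"spin":0},
    {"dp":[0,0,30],"spin":-0.14},
    {"dp":[0,0,40],"spin":-0.01},
    {"dp":[0,0,30],"spin":0},
  ],
)

```text
clock: 2.65
position: [0.4131, -0.0614, 0.2133]
ee_rot: [0.035, 0.999, 0.0, 0.0]
ft_force: [-0.5, 0.9, 0.7]
grip_width: 0.704
grasp_force: 0.0
```

Run:
```python
from h import *
go(S,-.133,.13,.188,0)
im=viewer.camera("side"); cv2.imwrite("pics/s1.png",cv2.resize(im[150:350,180:440],None,fx=2.5,fy=2.5))
```

```text
t 2.65 stand pose [-0.1281  0.1285  0.0052] z 0.2133 F [-0.5  0.9  0.7] world target [ 0.411 -0.066  0.188]
dp [ 1.6 -4.9 25.3] spin 0.005 tilt [-0.  0. -1.]
```

View pics/s1.png

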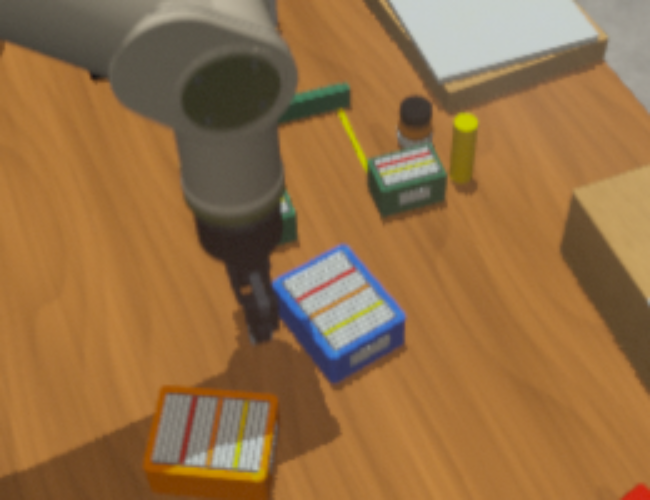

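The open fingers at (258,320) are clear of both trays. I lower and push toward world +x, which is tool −x.

Emit:
arm_command(
  plan=[
    {"dp":[0,-3,25],"spin":0.005},
    {"dp":[-10,0,0],"spin":0},
    {"dp":[-10,0,0],"spin":0},
    {"dp":[-8,0,0],"spin":0},
    {"dp":[-8,0,0],"spin":0},
  ],
)

```text
clock: 3.2
position: [0.4503, -0.0665, 0.1908]
ee_rot: [0.037, 0.999, 0.0, 0.0]
ft_force: [-4.8, 2.5, 2.4]
grip_width: 0.7
grasp_force: 2.2
```

Emit:
arm_command(
  plan=[
    {"dp":[-8,0,0],"spin":0},
    {"dp":[-8,0,0],"spin":0},
    {"dp":[-8,0,0],"spin":0},
    {"dp":[-6,0,0],"spin":0},
    {"dp":[-4,0,0],"spin":0},
  ],
)

```text
clock: 3.7
position: [0.4834, -0.0697, 0.1896]
ee_rot: [0.038, 0.999, -0.0, -0.0]
ft_force: [-5.4, 1.4, 5.5]
grip_width: 0.699
grasp_force: 3.0
```

Run:
```python
from h import *
go(S,-.133,.055,.188,0)
im=viewer.camera("side"); cv2.imwrite("pics/s2.png",cv2.resize(im[150:350,180:440],None,fx=2.5,fy=2.5))
```

```text
t 3.7 stand pose [-0.1311  0.0577 -0.0003] z 0.1896 F [-5.4  1.4  5.5] world target [ 0.486 -0.072  0.188]
dp [-2.7 -1.9  1.6] spin -0.0 tilt [ 0. -0. -1.]
```

View pics/s2.png

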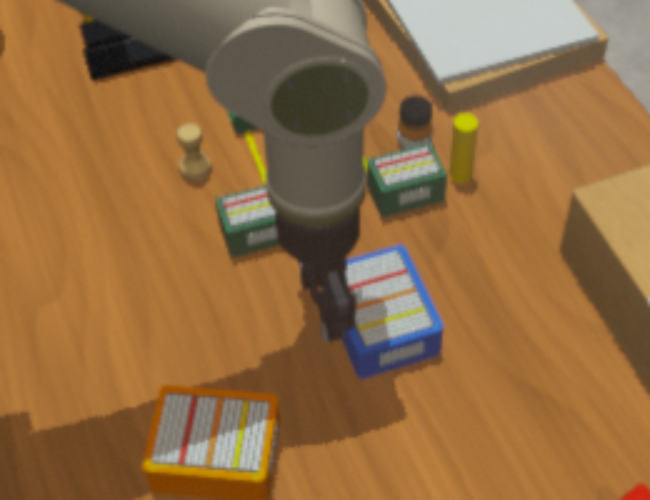

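The tray is squared, lying along the gap direction. I back off, lift and re-measure.

Emit:
arm_command(
  plan=[
    {"dp":[15,0,0],"spin":0},
    {"dp":[25,0,-15],"spin":0},
    {"dp":[20,0,-45],"spin":0},
    {"dp":[0,-40,-40],"spin":0.14},
    {"dp":[0,-40,0],"spin":0.14},
  ],
)

```text
clock: 4.25
position: [0.4138, -0.1399, 0.2895]
ee_rot: [0.178, 0.984, 0.001, 0.005]
ft_force: [1.3, -0.3, -1.2]
grip_width: 0.697
grasp_force: 0.0
```

Emit:
arm_command(
  plan=[
    {"dp":[0,-45,0],"spin":0.14},
    {"dp":[0,-45,0],"spin":0.14},
    {"dp":[0,0,0],"spin":0.14},
    {"dp":[0,0,0],"spin":0.14},
    {"dp":[0,0,0],"spin":0.14},
  ],
)

```text
clock: 4.75
position: [0.3751, -0.2217, 0.2853]
ee_rot: [0.506, 0.862, 0.0, 0.001]
ft_force: [0.8, 0.0, 0.3]
grip_width: 0.702
grasp_force: 0.0
```

Emit:
arm_command(
  plan=[
    {"dp":[0,0,0],"spin":0.14},
    {"dp":[0,0,0],"spin":0.14},
    {"dp":[0,0,0],"spin":0.14},
    {"dp":[0,0,0],"spin":0.14},
    {"dp":[0,0,0],"spin":0.03},
  ],
  grip=-0.1,
)

```text
clock: 5.25
position: [0.3752, -0.2213, 0.2852]
ee_rot: [0.734, 0.679, 0.0, 0.001]
ft_force: [-0.1, -0.0, -0.4]
grip_width: 0.548
grasp_force: 0.0
```

Run:
```python
from h import *
I=shots(("top",)); cv2.imwrite("pics/top1.png",I["top"])
s,e=fit(STAND[:2],I,*GREEN,S,8); t,e2=fit(TRAY,I,*BLUE,[.53,-.08,1.5],12)
print(s,e,t,e2,rel(t,S),rel(t,s))
go(S,-.245,0,.28,-np.pi/2); print(manip.get_obs()['joint_pos'].round(2))
im=I["top"]
for P,q in[(p,s) for p in STAND]+[(TRAY[0],t)]:
    h=cv2.convexHull(proj("top",place(P,q)).astype(np.float32)).astype(int); cv2.polylines(im,[h],True,(0,0,255),1)
cv2.imwrite("pics/f1.png",cv2.resize(im[130:330,180:440],None,fx=2.5,fy=2.5))
```

```text
[0.55075542 0.05672817 1.49579398] 265.50588235294117 [ 0.53904502 -0.09671216  1.50142551] 164.34117647058824 [-0.15388644  0.00017988  0.00563154] [-0.15388644  0.00017988  0.00563154]
t 5.3 stand pose [-0.2903  0.1542  1.5704] z 0.2852 F [ 0.2  0.  -0.3] world target [ 0.532 -0.188  0.28 ]
dp [ 45.4 154.2   5.4] spin -0.0 tilt [-0.     0.001 -1.   ]
[-0.35 -0.01  0.79  2.12  0.01  1.03  0.36]
```

View pics/f1.png

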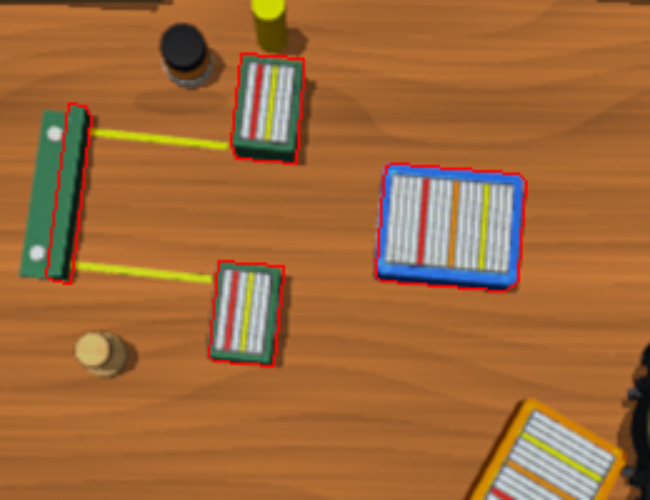

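The fit is tight: tray at stand (−154, 0) mm, square to 0.006 rad. I move in behind it.

Emit:
arm_command(
  plan=[
    {"dp":[11,39,0],"spin":0},
    {"dp":[11,39,0],"spin":0},
    {"dp":[11,39,0],"spin":0},
    {"dp":[12,37,0],"spin":0},
    {"dp":[0,0,10],"spin":0},
  ],
)

```text
clock: 5.8
position: [0.5367, -0.1849, 0.2753]
ee_rot: [0.73, 0.684, 0.001, 0.002]
ft_force: [-0.1, 0.5, -0.9]
grip_width: 0.547
grasp_force: 0.0
```

Run:
```python
from h import *
go(S,-.245,0,.188,-np.pi/2)
```

```text
t 5.8 stand pose [-0.242  -0.0041 -1.5605] z 0.2753 F [-0.1  0.5 -0.9] world target [ 0.532 -0.188  0.188]
dp [-2.9 -4.4 87.3] spin 0.01 tilt [-0.001  0.003 -1.   ]
```

Emit:
arm_command(
  plan=[
    {"dp":[-1,0,30],"spin":0},
    {"dp":[0,0,30],"spin":0},
    {"dp":[0,0,27],"spin":0},
    {"dp":[0,0,0],"spin":0},
    {"dp":[0,0,0],"spin":0},
  ],
)

```text
clock: 6.3
position: [0.5318, -0.1889, 0.1885]
ee_rot: [0.732, 0.681, -0.0, 0.0]
ft_force: [0.5, -0.9, 0.5]
grip_width: 0.554
grasp_force: 0.0
```

Run:
```python
from h import *
go(S,-.22,0,.188,-np.pi/2)
```

```text
t 6.3 stand pose [-2.4640e-01  5.0000e-04 -1.5686e+00] z 0.1885 F [ 0.5 -0.9  0.5] world target [ 0.534 -0.163  0.188]
dp [26.4  0.6  0.5] spin 0.002 tilt [-0. -0. -1.]
```

Emit:
arm_command(
  plan=[
    {"dp":[12,0.6,0],"spin":0.002},
    {"dp":[8,0,0],"spin":0},
    {"dp":[8,0,0],"spin":0},
    {"dp":[8,0,0],"spin":0},
    {"dp":[8,0,0],"spin":0},
  ],
)

```text
clock: 6.8
position: [0.5361, -0.1449, 0.1889]
ee_rot: [0.734, 0.68, 0.0, 0.001]
ft_force: [-0.8, -6.1, 3.6]
grip_width: 0.552
grasp_force: 2.6
```

Emit:
arm_command(
  plan=[
    {"dp":[8,0,0],"spin":0},
    {"dp":[8,0,0],"spin":0},
    {"dp":[8,0,0],"spin":0},
    {"dp":[8,0,0],"spin":0},
    {"dp":[6,0,0],"spin":0},
  ],
)

```text
clock: 7.3
position: [0.5389, -0.1067, 0.1887]
ee_rot: [0.734, 0.68, 0.0, 0.001]
ft_force: [-0.5, -4.8, 4.3]
grip_width: 0.55
grasp_force: 2.4
```

Run:
```python
from h import *
go(S,-.153,0,.188,-np.pi/2)
I=shots(("top",)); cv2.imwrite("pics/top2.png",I["top"])
t,e2=fit(TRAY,I,*BLUE,[.544,-.03,1.5],10)
print(t,e2,rel(t,S))
im=I["top"]
for P,q in[(p,S) for p in STAND]+[(TRAY[0],t)]:
    h=cv2.convexHull(proj("top",place(P,q)).astype(np.float32)).astype(int); cv2.polylines(im,[h],True,(0,0,255),1)
cv2.imwrite("pics/f2.png",cv2.resize(im[150:310,180:420],None,fx=3.3,fy=3.3))
```

```text
t 7.3 stand pose [-1.6390e-01 -4.0000e-04  1.5696e+00] z 0.1887 F [-0.5 -4.8  4.3] world target [ 0.539 -0.096  0.188]
dp [10.9 -0.5  0.7] spin -0.001 tilt [-0.001  0.001 -1.   ]
[ 0.54568773 -0.03684672  1.60831507] 1369.5843137254901 [-0.09369155 -0.00195832  0.11252109]
```

View pics/f2.png

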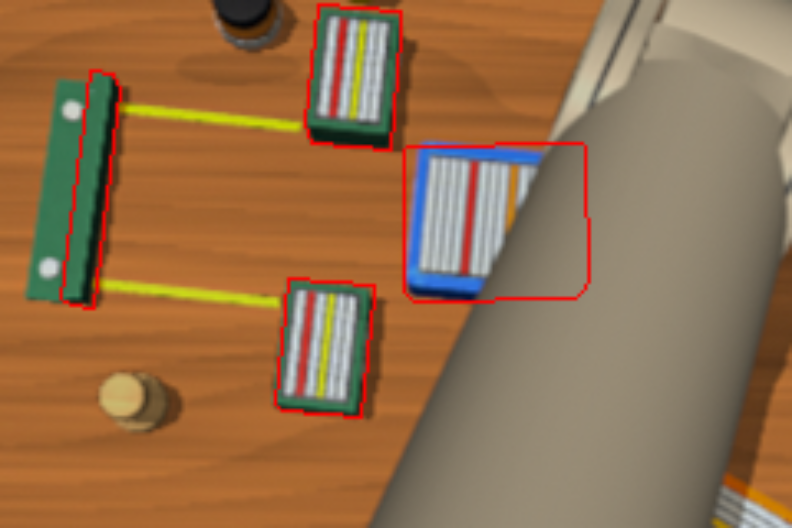

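The arm hides the tray's rear, so I fit only the visible part, left of the arm edge running from (345,190) to (292,310).

Run:
```python
from h import *
im=cv2.imread("pics/top2.png"); V=np.zeros((480,640),np.uint8)
# visible side: left of arm edge, with margin
cv2.fillPoly(V,[np.array([[290,180],[343,180],[340,190],[287,310],[280,310]])],1)
m=seg(im,*BLUE)*V; m[:, :300]=0; ys,xs=np.nonzero(m)
o=hullmask(np.c_[xs,ys].astype(float)); W=cv2.erode(V,np.ones((5,5)))>0
o=cv2.GaussianBlur(o,(0,0),1.5).astype(float)
f=lambda v:np.abs(soft(proj("top",place(TRAY[0],v)))-o)[W].sum()/255
q=np.array([.544,-.041,1.5])
for k in range(2):
    r=minimize(f,q,method='Nelder-Mead',options=dict(initial_simplex=q+np.vstack([np.zeros(3),np.diag([.004,.004,.03])]),xatol=1e-4,fatol=.1)); q=r.x
print(q,r.fun,rel(q,S))
```

```text
[ 0.54303498 -0.04225849  1.49740867] 38.61960784313725 [-0.09928688  0.00028146  0.00161469]
```

Centred within 0.3 mm and square, so I push through the gap.

Emit:
arm_command(
  plan=[
    {"dp":[8,-0.5,0],"spin":0},
    {"dp":[8,0,0],"spin":0},
    {"dp":[8,0,0],"spin":0},
    {"dp":[8,0,0],"spin":0},
    {"dp":[8,0,0],"spin":0},
  ],
)

```text
clock: 7.85
position: [0.5412, -0.0672, 0.1884]
ee_rot: [0.734, 0.679, -0.0, 0.0]
ft_force: [0.6, -5.0, 4.7]
grip_width: 0.548
grasp_force: 2.7
```

Emit:
arm_command(
  plan=[
    {"dp":[8,0,0],"spin":0},
    {"dp":[8,0,0],"spin":0},
    {"dp":[8,0,0],"spin":0},
    {"dp":[8,0,0],"spin":0},
    {"dp":[8,0,0],"spin":0},
  ],
)

```text
clock: 8.35
position: [0.5442, -0.0274, 0.1883]
ee_rot: [0.734, 0.679, -0.0, 0.0]
ft_force: [-1.1, -6.7, 5.4]
grip_width: 0.548
grasp_force: 2.8
```

Run:
```python
from h import *
go(S,.027,0,.188,-np.pi/2)
im=viewer.camera("side"); cv2.imwrite("pics/s3.png",cv2.resize(im[150:320,220:440],None,fx=3,fy=3))
```

```text
t 8.35 stand pose [-8.440e-02  2.000e-04  1.569e+00] z 0.1883 F [-1.1 -6.7  5.4] world target [0.553 0.084 0.188]
dp [111.4  -0.    0.3] spin -0.002 tilt [-0.001  0.    -1.   ]
```

View pics/s3.png

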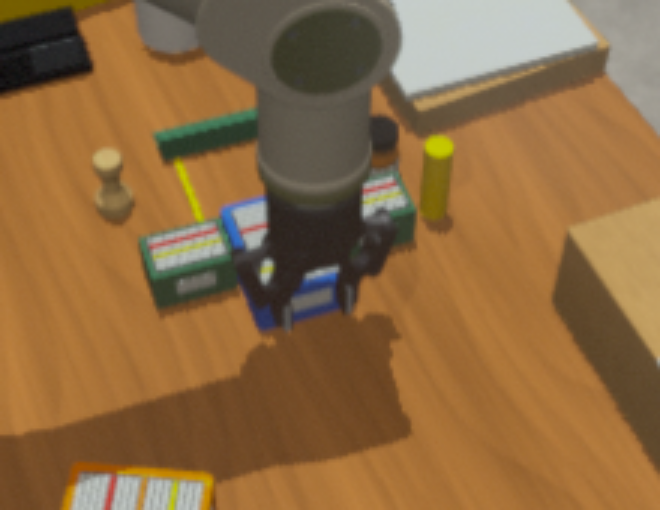

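The tray is entering the gap cleanly, but the finger knuckles (about (240,258) and (390,240) in the crop) look wide. I check their height against the 45 mm boxes before the fingers go between them.

Run:
```python
from h import *
from scipy.optimize import fsolve
c,n=np.cos(S[2]),np.sin(S[2])
for u in[(237,258),(245,285),(268,298),(288,330),(393,240),(380,262),(365,270),(350,310)]:
    px=np.array(u)/3+[220,150]
    g=lambda v:(proj("side",[[S[0]-c*.084*-1*-1-n*v[0],S[1]-n*.084+c*v[0],v[1]]])[0]-px)
    print(u,(fsolve(g,[0,.05])*1000).round(0))
```

```text
(237, 258) [ 64. 117.]
(245, 285) [59. 81.]
(268, 298) [40. 55.]
(288, 330) [23.  3.]
(393, 240) [-70.  85.]
(380, 262) [-60.  61.]
(365, 270) [-46.  56.]
(350, 310) [-34.   6.]
```

Knuckles reach ±60 mm at z≥60 and ±46 mm at z≈55, which clears the boxes only slightly. I back off a little, narrow the fingers and rise 8 mm for margin.

Emit:
arm_command(
  plan=[
    {"dp":[-6,0,-8],"spin":0},
    {"dp":[0,0,0],"spin":0},
    {"dp":[0,0,0],"spin":0},
    {"dp":[6,0,0],"spin":0},
    {"dp":[8,0,0],"spin":0},
  ],
  grip=0.2,
)

```text
clock: 8.9
position: [0.5447, -0.0191, 0.1959]
ee_rot: [0.734, 0.679, -0.0, 0.0]
ft_force: [0.4, -2.0, 0.2]
grip_width: 0.396
grasp_force: 1.4
```

Emit:
arm_command(
  plan=[
    {"dp":[8,0,0],"spin":0},
    {"dp":[8,0,0],"spin":0},
    {"dp":[8,0,0],"spin":0},
    {"dp":[8,0,0],"spin":0},
    {"dp":[8,0,0],"spin":0},
  ],
)

```text
clock: 9.4
position: [0.5478, 0.0217, 0.1959]
ee_rot: [0.733, 0.68, -0.0, -0.0]
ft_force: [-0.7, -1.3, -0.6]
grip_width: 0.405
grasp_force: 0.9
```

Run:
```python
from h import *
go(S,.027,0,.196,-np.pi/2)
im=viewer.camera("side"); cv2.imwrite("pics/s4.png",cv2.resize(im[150:320,220:440],None,fx=3,fy=3))
```

```text
t 9.4 stand pose [-3.5100e-02  3.0000e-04  1.5701e+00] z 0.1959 F [-0.7 -1.3 -0.6] world target [0.553 0.084 0.196]
dp [62.1  0.2 -0.1] spin -0.001 tilt [ 0. -0. -1.]
```

View pics/s4.png

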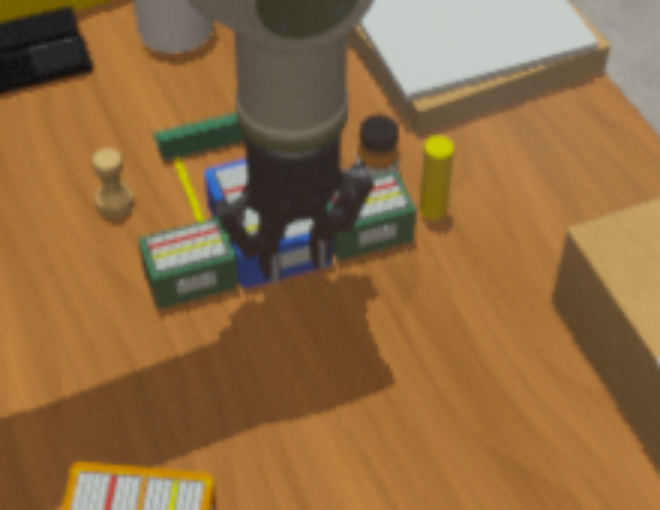

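The tray is sliding freely between the boxes, and the knuckles pass above them. I continue toward the stop.

Emit:
arm_command(
  plan=[
    {"dp":[8,0,0],"spin":0},
    {"dp":[8,0,0],"spin":0},
    {"dp":[8,0,0],"spin":0},
    {"dp":[8,0,0],"spin":0},
    {"dp":[8,0,0],"spin":0},
  ],
)

```text
clock: 9.95
position: [0.5509, 0.0616, 0.196]
ee_rot: [0.733, 0.68, 0.0, -0.0]
ft_force: [-0.1, -2.1, -1.3]
grip_width: 0.4
grasp_force: 0.8
```

Emit:
arm_command(
  plan=[
    {"dp":[4,0,0],"spin":0},
    {"dp":[4,0,0],"spin":0},
    {"dp":[4,0,0],"spin":0},
    {"dp":[3,0,0],"spin":0},
    {"dp":[2,0,0],"spin":0},
  ],
)

```text
clock: 10.45
position: [0.5522, 0.0779, 0.196]
ee_rot: [0.733, 0.68, 0.0, -0.0]
ft_force: [-0.6, -1.8, -1.4]
grip_width: 0.401
grasp_force: 0.8
```

Emit:
arm_command(
  plan=[
    {"dp":[1,0,0],"spin":0},
    {"dp":[1,0,0],"spin":0},
    {"dp":[1,0,0],"spin":0},
  ],
)

```text
clock: 10.75
position: [0.5524, 0.0806, 0.1961]
ee_rot: [0.734, 0.68, 0.0, -0.0]
ft_force: [0.2, -1.6, -0.5]
grip_width: 0.396
grasp_force: 0.8
```

Emit:
arm_command(
  plan=[
    {"dp":[1.5,0,0],"spin":0},
    {"dp":[1,0,0],"spin":0},
    {"dp":[1,0,0],"spin":0},
    {"dp":[0.5,0,0],"spin":0},
  ],
)

```text
clock: 11.15
position: [0.5527, 0.0839, 0.196]
ee_rot: [0.734, 0.679, -0.001, 0.0]
ft_force: [-1.7, -6.3, 0.6]
grip_width: 0.399
grasp_force: 3.1
```

Emit:
arm_command(
  plan=[
    {"dp":[1,0,0],"spin":0},
    {"dp":[1,0,0],"spin":0},
    {"dp":[0,0,0],"spin":0},
  ],
)

```text
clock: 11.45
position: [0.5527, 0.0843, 0.196]
ee_rot: [0.734, 0.679, -0.001, 0.001]
ft_force: [-2.3, -10.2, 2.9]
grip_width: 0.4
grasp_force: 5.4
```

Force rises from 2 to 10 N while the tool stops advancing, so the tray is against the stop. I back away straight, rise, and check from the top camera.

Emit:
arm_command(
  plan=[
    {"dp":[-5,0,0],"spin":0},
    {"dp":[-20,0,0],"spin":0},
    {"dp":[-35,0,-10],"spin":0},
    {"dp":[-45,0,-40],"spin":0},
    {"dp":[-45,0,-40],"spin":0},
  ],
)

```text
clock: 11.95
position: [0.5423, -0.0485, 0.2732]
ee_rot: [0.733, 0.68, -0.0, -0.0]
ft_force: [0.9, -0.1, -0.2]
grip_width: 0.397
grasp_force: 0.0
```

Emit:
arm_command(
  plan=[
    {"dp":[-45,0,-20],"spin":0},
    {"dp":[-45,0,0],"spin":0},
    {"dp":[-40,0,0],"spin":0},
    {"dp":[0,0,0],"spin":0},
  ],
)

```text
clock: 12.35
position: [0.5314, -0.1831, 0.2934]
ee_rot: [0.736, 0.677, -0.0, 0.001]
ft_force: [-0.4, 0.1, 1.1]
grip_width: 0.398
grasp_force: 0.0
```

Run:
```python
from h import *
I=shots(("top",)); im=I["top"]
t,e2=fit(TRAY,I,*BLUE,[.558,.148,1.5],10); print(t,e2,rel(t,S),manip.get_obs()['position'])
for P,q in[(p,S) for p in STAND]+[(TRAY[0],t)]:
    h=cv2.convexHull(proj("top",place(P,q)).astype(np.float32)).astype(int); cv2.polylines(im,[h],True,(0,0,255),1)
cv2.imwrite("pics/f5.png",cv2.resize(im[110:300,160:420],None,fx=3,fy=3))
```

```text
[0.55721539 0.14955049 1.50373876] 194.10980392156864 [0.09304543 0.00051356 0.00794479] [ 0.53216953 -0.18002686  0.29290661]
```

View pics/f5.png

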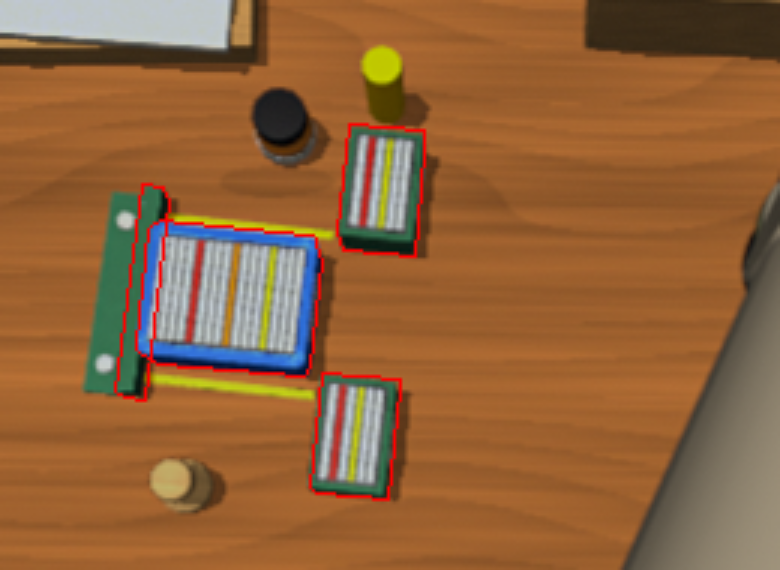

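The tray lies flush on the stop at (145,290): x 93 mm, y 0.5 mm, yaw 0.008 rad. The bystanders in view have not moved and the robot is clear.

```bash
python3 -c "
from workcell import manip
print(manip.hand_in())"
```

```text
the job is handed in; nothing more can be done
None
```

The tray went through the gap and is home and square against the back stop, measured at x = 93 mm, y = 0.5 mm and yaw = 0.008 rad; the job is handed in, and no verdict came back.

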